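Cap a strip of sample tubes in the pedal press

TASK

The green caps of the loose tube carrier are only set on their tubes: slide the carrier fully home into the guide of the blue capping press, let go of it, then push the press's pedal down to its stop and keep it there for a second so that the caps are pressed on. Let the pedal come up again, draw the carrier out and set it down upright in the steel tray, in the free half beside the finished orange carrier. Do not push the caps with the fingers, keep the carrier upright, and leave the finished carrier and the things standing around where they are.

Things in the scene. Friction and masses are not known exactly. Their poses are not given: they have to be found in the camera images.
- carrier: Loose tube carrier, 140 (x) x 34 mm (y), base 8 mm thick; origin: centre of its underside, z up. Ahead (x -6 to +70 mm) a white block 28 mm high with five tubes; their green caps reach z = 46 mm loose, 40 mm pressed on. Behind, a black grip fin 12 mm thick (y), x -69 to -35 mm, up to z = 60 mm. 0.17 kg. Goes into the press tubes (+x) first.
- carrier_grip (a point): The point to grip on the carrier's black fin, at x = -52, y = 0, z = 44 mm of the carrier; close the fingers along the carrier's y. Axes as the carrier's.
- caps (a joint): How far the green caps have been pressed on: 0 = loose and proud, 0.006 m = fully on. It stays where it is left; they move only under more than 5 N.
- press_mouth (a point): Entrance of the fixed blue press: a point on the guide's axis and floor (10 mm above the worktop), flared to 49 mm here. x = feed direction. From 21 mm on (+x) the guide is 37 mm wide, rails 14 mm high; from 31 mm on the blue head covers it (76 mm wide, top 98, posts to 120 mm above the worktop, 52 mm clear over the guide floor).
- press_home (a point): Where the carrier's origin lies when it is fully home against the back stop: 41 mm past the mouth (+x), on the guide's axis and floor. Axes as the press's: x = feed direction, z up. The carrier's fin then stays outside, its grip point 41 mm in front of the head.
- pedal (a joint): The press's spring pedal, on its right (-y) side: 0 rad = up (rest), 0.30 rad = down on its stop. It takes 5 N to start and about 13 N at the stop, and springs back by itself. It drives the plate in the head that presses the caps on.
- pedal_pad (a point): Centre of the top of the pedal's black ribbed pad (58 x 48 mm): 99 mm above the worktop when up, 60 mm when down; it moves with the pedal, which is hinged 130 mm behind it (press +x) at 70 mm height, parallel to the press's y. Axes as the press's while the pedal is up.
- tray: The fixed steel tray, 176 mm (x) by 150 mm (y), walls 4 mm thick and 20 mm high, floor 4 mm thick; origin at the centre of its underside, z up. The finished carrier stands in its -y half; the +y half is free.
- tray_place (a point): The middle of the tray's free half, on the tray's floor (tray x = 0, y = +34, z = 4 mm); axes as the tray's.
- finished_carrier: A finished carrier of the same build with orange caps already on, standing in the tray's -y half, parallel to the tray's x, fin towards -x. Origin at the centre of its underside. Leave it alone.
- wash_bottle: A white wash bottle with red cap, 53 mm in diameter, 168 mm high, beside the press on its left; origin at the centre of its underside. Leave it alone.
- cups: A stack of clear plastic cups, 82 mm in diameter, 154 mm high, beside the tray; origin at the centre of its underside. Leave it alone.
- tint_bottle: A small white bottle with dark green cap, 33 mm in diameter, 64 mm high, close beside the loose carrier; origin at the centre of its underside. Leave it alone.
- glue: An upright glue stick with red cap, 29 mm in diameter, 96 mm high; origin at the centre of its underside. Leave it alone.

How it is judged:
By the outcome, as a careful person would: the job done as asked, in the order asked, and still so for the second after the job is handed in, with the robot touching nothing.
It also fails if it takes over 72 s, if anything falls off the work surface, if the arm or the gripper's body presses on something with over 40 N, if the wrist force passes 120 N, or if a joint passes its speed limit or range.

ROBOT

A 6-joint arm with a two-finger parallel gripper is mounted at the origin on a cart in front of the work surface, level with it; the furniture and walls round the work are solid. World frame = base frame: x ahead of the robot, y to its left, z up, the work surface at z = 0. Lengths are in mm, angles in rad, forces in N, time in s.
With the tool pointing down it reaches from about 350 to 875 mm from the base axis. Payload 4.2 kg.
Tool frame: the origin (TCP) lies at the very end of the fingers, on their centre line; the grasp point (between the pads) lies 19 mm behind it; z points along the fingers, y is the line along which they close (so a half turn about z gives the same grasp; the last joint's range is limited). The gripper opens to 85 mm and grips with 20 to 120 N. Pads are 22 mm wide; open, the fingers measure 114 mm over their backs; the gripper's body (76 mm by 85 mm) begins 54 mm behind the grasp point. The pads swing forward as they close: fully open they stand 13 mm farther back than shut.
Start: joints at [-0.892, 0.385, 0.008, 0, -1.194, -0.259], TCP at [254.749, -570.703, 231.312] pointing down, gripper open.
Joint ranges: [-3.14, 3.14], [-1.21, 2.06], [-1.07, 1.41], [-3.16, 2.05], [-2.99, -0.16], [-3.1, 3.1]. Speed limits (rad/s): [2.79, 2.79, 3.14, 3.14, 3.14, 3.14].

INTERFACE

Orientations are given as a unit quaternion [x, y, z, w].
In Python, from bench import read_state, get_image, get_calibration, job_done gives the robot as it stands.
- The arm moves only by the shell command python3 -m creep 'ROWS'. ROWS is a JSON object of lists of equal length, an entry for each row: "translation": the shift along the world's x, y, z in cm, a list of three; "delta_rot": the turn, a rotation vector about the world's x, y, z in degrees, a list of three; "hand": the finger opening in cm, from 0 to 8.54. A call has 1 to 8 rows; each row is the pose to reach, as a shift and turn from the pose commanded when the call began; what a row does not reach only later rows make up. A row lasts 1/8 s, in which the tool goes at most 62.5 mm and 10.7 degrees, less where a joint would pass 70% of its speed; a pose out of reach is approached as far as the arm can. A call with a gripper value outside its range is refused whole. The fingers move at their own pace and stop on an object; the grip force is fixed at half the most. Time passes only in rows, so rows that repeat a pose let the fingers close. It gives the time, the measured TCP pose, the force, the opening and the grip force at its end, in the units of the state.
- read_state(): the state, without advancing time (a new reading comes with each control period).
- get_image(name): name is "scene" or "top" or "wrist"; returns (picture, depth): 400x640x3 uint8, red, green, blue; 400x640 float32, mm along the optical axis (not along the pixel's ray), 0 where there is no reading.
- get_calibration(name): a dict with "intrinsics" (3x3 intrinsics, pixels), "xyz" and "attitude" of the camera in the world. Camera axes: x right, y down, z forward; pixel columns grow to the right and rows downward; lengths in mm; the calibration is good to about 2 mm. A picture is of the moment at which its call begins: read the wrist's pose just before it. get_calibration takes no time and is no camera call; for the wrist camera it gives the pose at the moment of the call.
- job_done(): hands the job in; it is judged then, once.
The state is a dict: "clock": time; "joints": joint angles; "joint_vel": joint speeds; "joint_efforts": joint torques, N m; "position": TCP position; "ee_rot": TCP orientation; "contact_force": force on the tool from outside, world axes, zero at the start; "wrist_torque": the same for the moment, N m; "gripper_width": finger opening in mm; "grasp_force": force on a finger pad.
Only numpy, scipy, OpenCV 4.12 (cv2) and the standard library are available. Lean on these libraries where they do the work, as an engineer would, in place of code of your own. Each camera call takes 0.05 s, during which the arm holds its last target. There are 200 camera calls.

## Working session

There is one attempt and no reset: what is moved stays moved. The work goes in short steps, Python scripts to look and compute and a shell command to move; the robot and the scene stay as the last step left them, time stands still between calls to the robot, and variables do not carry over. Pictures are saved under pics/ and viewed, at most 10 in all, crops included, and the job is handed in when it is done.

```bash
mkdir -p pics; ls; cat > h.py <<'E'
import numpy as np, cv2
from bench import *
from scipy.spatial.transform import Rotation as R
def rot(a):
    a=np.array(a,float)
    return a if a.shape==(3,3) else R.from_quat(a).as_matrix()
def cloud(n):
    c=get_calibration(n); im,d=get_image(n)
    K=np.array(c["intrinsics"]); v,u=np.mgrid[:d.shape[0],:d.shape[1]]
    P=np.stack([(u-K[0,2])/K[0,0]*d,(v-K[1,2])/K[1,1]*d,d],-1)@rot(c["attitude"]).T+np.array(c["xyz"])
    P[d==0]=np.nan
    return im,P
E
python3 - <<'E'
from h import *
for n in ["top","scene"]:
    im,P=cloud(n); c=get_calibration(n); print(n,c)
    cv2.imwrite(f"pics/{n}0.png",im[:,:,::-1]); np.savez(f"{n}0.npz",im=im,P=P)
print(read_state())
E
```

```text
pics
top {'intrinsics': array([[389.63964151,   0.        , 322.63102127],
       [  0.        , 389.63964151, 198.66876131],
       [  0.        ,   0.        ,   1.        ]]), 'xyz': array([ 368.58104111,  -23.43686693, 1068.57565405]), 'attitude': array([ 0.70713621, -0.7018986 ,  0.05432412, -0.06592132])}
scene {'intrinsics': array([[381.79370635,   0.        , 320.59206855],
       [  0.        , 381.79370635, 199.72644606],
       [  0.        ,   0.        ,   1.        ]]), 'xyz': array([ 49.77709262, 637.16293361, 609.44937056]), 'attitude': array([-0.29583921,  0.82484926, -0.45615055,  0.15501463])}
{'clock': 0.1, 'joints': array([-8.92442610e-01,  3.85481424e-01,  6.70132092e-03, -4.51134570e-04,
       -1.19404545e+00, -2.58592733e-01]), 'joint_vel': array([-0.00073629, -0.00212644,  0.00256607,  0.0027775 ,  0.00072844,
       -0.0004668 ]), 'joint_efforts': array([-4.03787435e-04, -3.93320060e+01,  1.88929957e+01,  4.19793963e+00,
       -2.61970032e-03,  7.63117441e-06]), 'position': array([ 254.48981422, -570.22426788,  230.30360508]), 'ee_rot': array([-2.08261530e-01,  9.78072626e-01,  9.99964558e-04, -2.71048899e-04]), 'contact_force': array([-0.12572779, -0.04955339,  0.03584634]), 'wrist_torque': array([0.02737399, 0.0307134 , 0.01379257]), 'grasp_force': 0.0, 'gripper_width': 85.30009173252077}
```

View pics/top0.png

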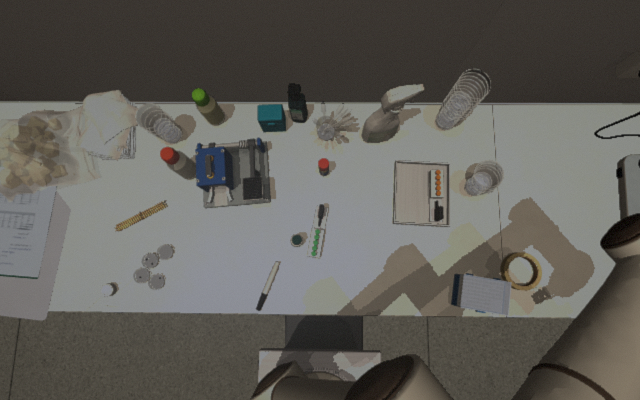

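View pics/scene0.png

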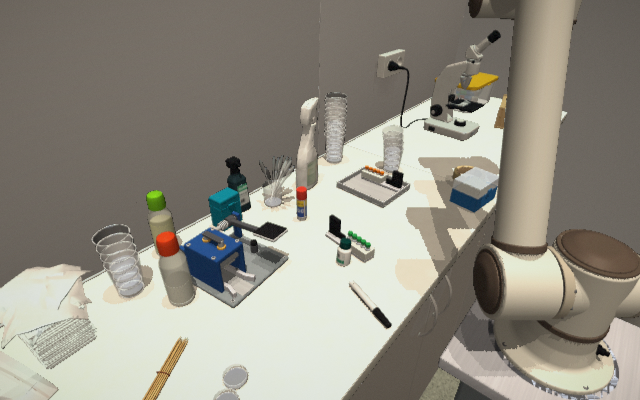

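The top view (up = +x, left = +y) shows the press at px (215,170) with its mouth towards the robot and its pedal pad at (252,188). The loose carrier is at (317,232) with its fin at (321,213), pointing away from the robot. The tray is at (421,193) with its left half free. The scene view agrees.

```bash
cat > m.py <<'E'
from h import *
def pca(p):
    c=np.median(p,0); w,v=np.linalg.eigh(np.cov((p-c)[:,:2].T)); return c.round(1), round(np.degrees(np.arctan2(v[1,1],v[0,1])),1)
def rep(name,mask,P):
    p=P[mask]; p=p[~np.isnan(p[:,0])]
    if len(p)<5: print(name,len(p));return
    c,a=pca(p); print(name,len(p),"med",c,"ang",a,"mid",((p.min(0)+p.max(0))/2).round(1),"min",p.min(0).round(0),"max",p.max(0).round(0))
if __name__=="__main__":
    for n in ["top","scene"]:
        f=np.load(n+"0.npz"); im,P=f["im"],f["P"]; h=cv2.cvtColor(im,cv2.COLOR_RGB2HSV); H,S,V=h[...,0],h[...,1],h[...,2]
        z=P[...,2]; x,y=P[...,0],P[...,1]
        rep("table",(z>-15)&(z<15)&(S<40)&(V>180),P)
        g=(H>45)&(H<75)&(S>120)&(V>80)&(z>20)&(z<70)&(x<420)&(abs(y)<150); rep("greencaps",g,P)
        rep("fin",(V<60)&(z>25)&(z<80)&(abs(x-330)<80)&(abs(y-(-20))<60),P)
        rep("orange",(H>3)&(H<16)&(S>150)&(z>20)&(z<60)&(y<-200),P)
        rep("fin2",(V<60)&(z>35)&(z<75)&(abs(y+340)<60)&(x>280)&(x<420),P)
        rep("head",(H>100)&(H<125)&(S>120)&(z>80)&(z<110)&(y>180)&(y<400)&(x<600),P)
        rep("pad",(V<60)&(z>80)&(z<115)&(y>100)&(y<260)&(x<480),P)
E
python3 m.py
python3 - <<'E'
import cv2,numpy as np
t=cv2.imread("pics/top0.png")
cv2.imwrite("pics/crop1.png",cv2.resize(t[125:275,155:355],None,fx=4,fy=4,interpolation=cv2.INTER_CUBIC))
P=np.load("top0.npz")["P"]
for p in [(317,232),(421,193),(252,188),(215,195),(321,213),(296,240)]: print(p,P[p[1],p[0]].round(0))
E
```

```text
table 0
greencaps 6 med [407.3  15.5  44.8] ang 164.3 mid [407.3  15.5  44.8] min [398.  13.  44.] max [416.  18.  46.]
fin 0
orange 63 med [ 591.9 -313.9   43.1] ang 178.5 mid [ 592.  -313.2   44.2] min [ 559. -318.   40.] max [ 625. -308.   48.]
fin2 68 med [ 314.  -352.3   44.4] ang 170.8 mid [ 315.4 -352.5   51.9] min [ 280. -358.   35.] max [ 351. -346.   68.]
head 220 med [582.5 284.   98.6] ang 90.5 mid [584.4 281.2  97.1] min [569. 245.  91.] max [600. 317. 103.]
pad 0
table 59588 med [469.1 212.1   0. ] ang 88.7 mid [ 347.5 -421.4    5.2] min [ -142. -1500.    -5.] max [837. 657.  15.]
greencaps 35 med [406.8  19.8  44.6] ang 173.4 mid [405.3  18.3  42.5] min [394.  13.  37.] max [416.  24.  48.]
fin 0
orange 49 med [ 586.  -311.3   42. ] ang 178.9 mid [ 587.8 -311.2   41.1] min [ 556. -318.   36.] max [ 620. -304.   46.]
fin2 0
head 465 med [577.2 294.8  97.6] ang 89.1 mid [582.5 283.5  90.7] min [565. 245.  81.] max [600. 322. 101.]
pad 16 med [115.3 109.9 111.3] ang 129.9 mid [115.7 109.1 109.3] min [109. 101. 104.] max [122. 117. 114.]
(317, 232) [455.   8.  51.]
(421, 193) [ 569. -278.    2.]
(252, 188) [561. 172. 103.]
(215, 195) [559. 293.  12.]
(321, 213) [504.  -2.  58.]
(296, 240) [433.  61.  67.]
```

View pics/crop1.png

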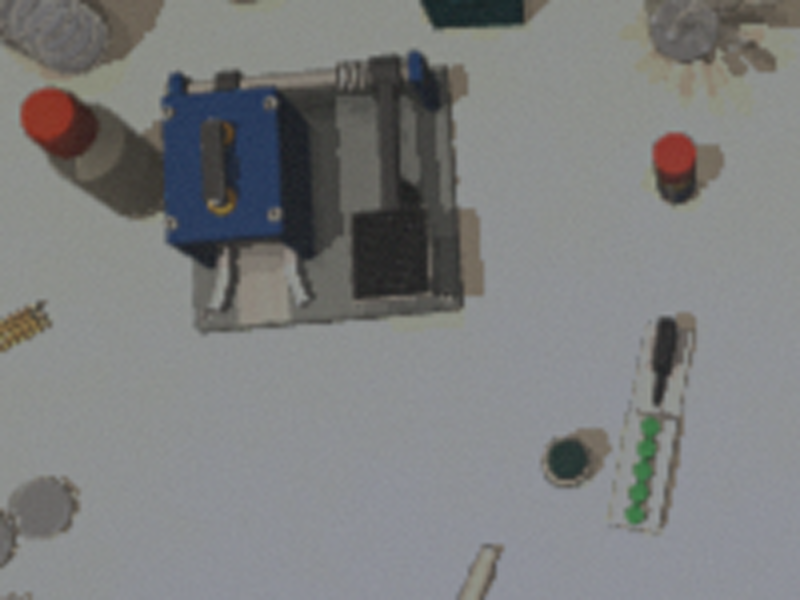

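The crop shows the fin at crop (665,350), the green caps from (650,425) to (637,515), the tint bottle at (567,460), the guide mouth rails at about (218..305,300), and the pad at (390,253). I'll ray-cast these and work out the approach.

```bash
cat >> h.py <<'E'
def ray(n,u,v,z,c=None):
    c=c or get_calibration(n); K=np.array(c["intrinsics"])
    d=rot(c["attitude"])@np.array([(u-K[0,2])/K[0,0],(v-K[1,2])/K[1,1],1]); o=np.array(c["xyz"])
    return o+d*(z-o[2])/d[2]
def yaw(q): # tool y-axis heading, deg
    y=rot(q)[:,1]; return np.degrees(np.arctan2(y[1],y[0]))
E
python3 - <<'E'
from h import *
T=np.load("top0.npz")["P"]
def pt(cu,cv,z):
    u,v=155+cu/4-.4,125+cv/4-.4; return ray("top",u,v,z).round(1), T[int(round(v)),int(round(u))].round(0)
for nm,a in dict(finFar=(668,320,60),finmid=(665,348,60),cap1=(650,427,46),cap5=(636,515,46),padTL=(354,212,103),padBR=(426,297,103),padc=(390,253,99),railL=(212,308,24),railR=(306,304,24),headTL=(165,92,98),headTR=(276,88,98),headBL=(168,245,98),headBR=(285,238,98),baseBL=(200,330,10),baseBR=(462,305,10),bottle=(567,458,64)).items(): print(nm,*pt(*a))
f=np.load("top0.npz");im=f["im"];h=cv2.cvtColor(im,cv2.COLOR_RGB2HSV)
g=(h[...,0]>40)&(h[...,0]<80)&(h[...,1]>90); g[:225]=0;g[265:]=0;g[:,:305]=0;g[:,330:]=0
v,u=np.nonzero(g); p=np.array([ray("top",a,b,46) for a,b in zip(u,v)]); 
c=p.mean(0);w,V=np.linalg.eigh(np.cov(p[:,:2].T));print("caps",len(p),c.round(1),V[:,1])
s=read_state(); print(yaw(s["ee_rot"])); c=get_calibration("wrist");print(c)
Rt=rot(s["ee_rot"]);print("cam in tool",Rt.T@(np.array(c["xyz"])-s["position"]),(Rt.T@rot(c["attitude"])).round(2))
E
```

```text
finFar [526.1  -3.5  60. ] [525.  -5.  60.]
finmid [507.6  -1.7  60. ] [506.  -2.  61.]
cap1 [457.2   7.9  46. ] [458.   8.  46.]
cap5 [399.9  16.4  46. ] [401.  15.  45.]
padTL [587.8 196.2 103. ] [589. 199.  93.]
padBR [533.1 148.3 103. ] [534. 150.  95.]
padc [562.1 173.   99. ] [561. 172. 103.]
railL [538.1 308.5  24. ] [538. 309.  18.]
railR [541.3 244.3  24. ] [543. 248.   9.]
headTL [668.1 324.1  98. ] [674. 332.  74.]
headTR [671.1 251.8  98. ] [672. 252.  92.]
headBL [566.7 315.7  98. ] [586. 349.  -1.]
headBR [571.7 240.9  98. ] [575. 244.  84.]
baseBL [524.9 320.4  10. ] [525. 320.   8.]
baseBR [543.5 139.8  10. ] [544. 141.   6.]
bottle [435.3  60.6  64. ] [436.  62.  63.]
caps 68 [428.   12.4  46. ] [-0.98789239  0.15514065]
114.04099209891773
{'intrinsics': array([[326.06748241,   0.        , 319.93201526],
       [  0.        , 326.06748241, 196.97178081],
       [  0.        ,   0.        ,   1.        ]]), 'xyz': array([ 185.08198265, -601.33937406,  372.65786093]), 'attitude': array([0.53845553, 0.82928735, 0.12581297, 0.08074171])}
cam in tool [  76.07916828    0.15459107 -142.34559119] [[-0.   -0.96 -0.3 ]
 [ 1.   -0.   -0.  ]
 [ 0.   -0.3   0.96]]
```

```bash
python3 -m creep '{"translation":[[3,6,1],[6,12,2],[9,18,3],[12,24,3],[15,30,3],[18,36,3],[21,42,3],[24,48,3]],"delta_rot":[[0,0,10],[0,0,20],[0,0,30],[0,0,40],[0,0,50],[0,0,60],[0,0,70],[0,0,80]],"hand":[8.5,8.5,8.5,8.5,8.5,8.5,8.5,8.5]}'
python3 -m creep '{"translation":[[0.2,1.1,0],[0.4,2.2,0],[0.6,3.3,0],[0.8,4.4,0],[1,5.5,0],[1.2,6.6,0],[1.3,8.8,0],[1.3,8.8,0]],"delta_rot":[[0,0,10],[0,0,20],[0,0,30],[0,0,40],[0,0,50],[0,0,60],[0,0,67],[0,0,67]],"hand":[8.5,8.5,8.5,8.5,8.5,8.5,8.5,8.5]}'
python3 - <<'E'
from h import *
s=read_state();print(s["position"],yaw(s["ee_rot"]),s["joints"].round(2),s["clock"])
c=get_calibration("wrist");im,P=cloud("wrist");np.savez("w1.npz",im=im,P=P);cv2.imwrite("pics/w1.png",im[:,:,::-1])
E
```

```text
clock: 1.1
position: [477.7, -123.3, 261.2]
ee_rot: [0.79, -0.613, -0.0, 0.0]
contact_force: [0.3, -0.7, -0.1]
gripper_width: 84.9
grasp_force: 0.0
clock: 2.1
position: [490.2, -36.6, 260.9]
ee_rot: [0.997, -0.078, -0.0, 0.0]
contact_force: [-0.1, -0.3, 0.1]
gripper_width: 85.2
grasp_force: 0.0
[490.21635353 -36.60393314 260.92730641] -98.89120726804299 [ 0.26  0.13 -0.26 -0.   -1.18  1.16] 2.1
```

View pics/w1.png

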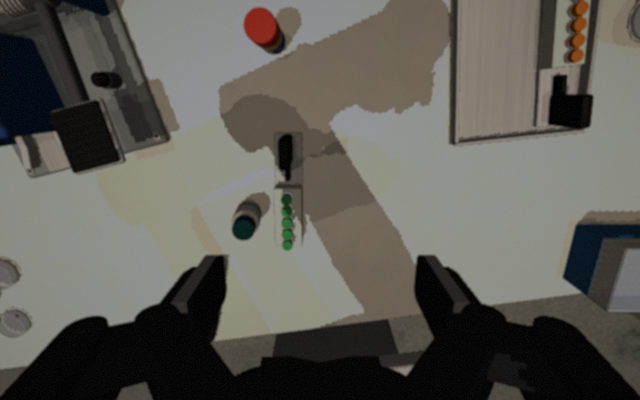

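The wrist view shows the fin at about (286,152), the caps at (287,200–245), the tint bottle at (245,222), and the press pad at (88,135).

```bash
python3 - <<'E'
from h import *
f=np.load("w1.npz");im,P=f["im"],f["P"];h=cv2.cvtColor(im,cv2.COLOR_RGB2HSV);c=get_calibration("wrist")
def fit(name,m,z,box):
    k=np.zeros(m.shape,bool);x0,y0,x1,y1=box;k[y0:y1,x0:x1]=1;m=m&k
    v,u=np.nonzero(m);p=np.array([ray("wrist",a,b,z,c) for a,b in zip(u,v)])
    r=cv2.minAreaRect(p[:,:2].astype(np.float32))
    d=P[m];d=d[~np.isnan(d[:,0])]
    w,V=np.linalg.eigh(np.cov(p[:,:2].T));print(name,len(p),"mean",p.mean(0).round(1),"ang",np.degrees(np.arctan2(V[1,1],V[0,1])).round(1),"rect",np.round(r[0],1),np.round(r[1],1),round(r[2],1),"depth med",np.median(d,0).round(1),"zmax",d[:,2].max().round(1))
H,S,V=h[...,0],h[...,1],h[...,2]
fit("caps",(H>40)&(H<80)&(S>90),46,(272,185,305,260))
fit("fin60",(V<45)&(P[...,2]>54),60,(272,125,305,190))
fit("pad",(V<70)&(P[...,2]>75),97,(40,80,130,190))
fit("orange",(H>3)&(H<18)&(S>150),40,(560,0,600,80))
print(im[100:104,100], [P[v,u].round(0) for u,v in [(287,150),(287,170),(286,178),(280,215)]])
E
```

```text
caps 383 mean [429.4  11.8  46. ] ang 170.6 rect [429.3  12. ] [10.6 68.3] 79.5 depth med [428.7  12.4  45.2] zmax 47.1
fin60 322 mean [512.8  -1.7  60. ] ang 170.3 rect [512.4  -1.4] [10.6 33.2] 79.3 depth med [513.   -1.   59.2] zmax 62.1
pad 3870 mean [567.8 170.6  97. ] ang 171.8 rect [572.7 170.4] [80.4 53.8] 1.9 depth med [567.2 172.9  97. ] zmax 102.9
orange 678 mean [ 585.2 -315.3   40. ] ang 178.6 rect [ 584.9 -315.1] [15.1 56.6] 89.1 depth med [ 586.9 -311.9   43.4] zmax 46.5
[[83 77 71]
 [83 77 71]
 [82 78 71]
 [82 78 72]] [array([515.,  -6.,  59.]), array([487.,   3.,  26.]), array([478.,   6.,  25.]), array([434.,  21.,  29.])]
```

```bash
python3 -m creep '{"translation":[[2.24,3.51,-5],[2.24,3.51,-9],[2.24,3.51,-13],[2.24,3.51,-17],[2.24,3.51,-20],[2.24,3.51,-22],[2.24,3.51,-23.5],[2.24,3.51,-23.5]],"delta_rot":[[0,0,-0.4],[0,0,-0.4],[0,0,-0.4],[0,0,-0.4],[0,0,-0.4],[0,0,-0.4],[0,0,-0.4],[0,0,-0.4]],"hand":[8.5,8.5,8.5,8.5,8.5,8.5,8.5,8.5]}'
python3 -m creep '{"translation":[[0,0,0],[0,0,0],[0,0,0],[0,0,0],[0,0,0],[0,0,0],[0,0,0],[0,0,0]],"delta_rot":[[0,0,0],[0,0,0],[0,0,0],[0,0,0],[0,0,0],[0,0,0],[0,0,0],[0,0,0]],"hand":[4,2,0.8,0.8,0.8,0.8,0.8,0.8]}'
```

```text
clock: 3.15
position: [512.2, -2.8, 25.4]
ee_rot: [0.997, -0.082, -0.001, 0.0]
contact_force: [-0.3, 0.4, -0.0]
gripper_width: 84.7
grasp_force: 0.0
clock: 4.15
position: [513.2, -2.1, 26.8]
ee_rot: [0.997, -0.081, 0.0, -0.0]
contact_force: [-1.9, 0.5, 5.1]
gripper_width: 10.9
grasp_force: 59.2
```

```bash
python3 -m creep '{"translation":[[0,0,1],[0,0,3],[0,0,5],[0,0,8],[0,0,11],[-1,1,13],[-2,2,13],[-3,4,13]],"delta_rot":[[0,0,0],[0,0,0],[0,0,0],[0,0,0],[0,0,-5],[0,0,-13],[0,0,-21],[0,0,-30]],"hand":[0.8,0.8,0.8,0.8,0.8,0.8,0.8,0.8]}'
python3 -m creep '{"translation":[[-1,2,0],[-2,4,0],[-3,6,0],[-4,9,0],[-5,12,0],[-6,15,0],[-7,18,0],[-8,20,0]],"delta_rot":[[0,0,-10],[0,0,-20],[0,0,-30],[0,0,-40],[0,0,-50],[0,0,-60],[0,0,-70],[0,0,-80]],"hand":[0.8,0.8,0.8,0.8,0.8,0.8,0.8,0.8]}'
python3 -m creep '{"translation":[[-0.5,0.5,0],[-1,1.5,0],[-1.2,2.4,0],[-1.2,2.4,0],[-1.2,2.4,0],[-1.2,2.4,0],[-1.2,2.4,0],[-1.2,2.4,0]],"delta_rot":[[0,0,-10],[0,0,-20],[0,0,-30],[0,0,-40],[0,0,-48],[0,0,-55.2],[0,0,-55.2],[0,0,-55.2]],"hand":[0.8,0.8,0.8,0.8,0.8,0.8,0.8,0.8]}'
python3 - <<'E'
from h import *
s=read_state();print(s["position"],yaw(s["ee_rot"]),s["joints"].round(2),s["clock"])
im,P=cloud("wrist");np.savez("w2.npz",im=im,P=P);cv2.imwrite("pics/w2.png",im[:,:,::-1])
im,P=cloud("top");np.savez("t2.npz",im=im,P=P)
E
```

```text
clock: 5.15
position: [481.7, 37.5, 156.2]
ee_rot: [0.94, -0.34, -0.001, 0.0]
contact_force: [0.3, 0.7, -2.1]
gripper_width: 10.9
grasp_force: 58.4
clock: 6.15
position: [401.8, 238.3, 155.9]
ee_rot: [-0.503, 0.865, -0.0, -0.001]
contact_force: [-0.6, 0.3, -2.2]
gripper_width: 11.0
grasp_force: 58.4
clock: 7.15
position: [390.5, 261.4, 156.1]
ee_rot: [-0.048, 0.999, -0.0, -0.0]
contact_force: [0.2, 0.5, -2.6]
gripper_width: 11.1
grasp_force: 58.6
[390.54140299 261.39958774 156.09831764] 95.53772220252708 [ 0.94  0.2  -0.47 -0.   -0.91 -2.41] 7.15
```

View pics/w2.png

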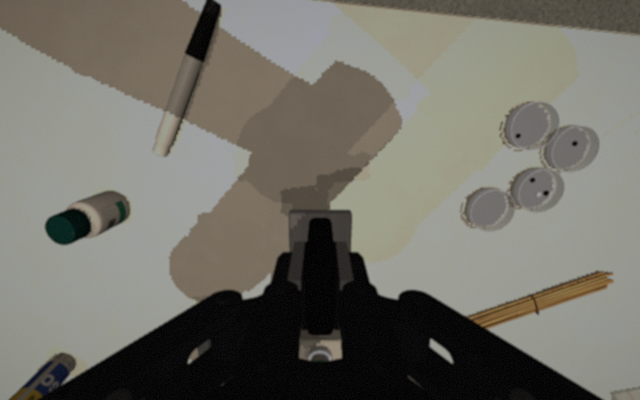

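The wrist view shows the fin held squarely at (320,260), looking back towards the robot, with the press out of view. I'll refine the press from the top and scene cameras.

```bash
python3 - <<'E'
from h import *
for n in ["top","scene"]:
    f=np.load(n+"0.npz");im,P=f["im"],f["P"];h=cv2.cvtColor(im,cv2.COLOR_RGB2HSV);c=get_calibration(n)
    x,y,z=P[...,0],P[...,1],P[...,2]
    b=(h[...,0]>100)&(h[...,0]<128)&(h[...,1]>100)&(y>200)&(y<360)&(x>520)&(x<720)
    m=b&(z>93)&(z<104)
    p=P[m]; r=cv2.minAreaRect(p[:,:2].astype(np.float32)); print(n,"head top",len(p),np.median(p[:,2]).round(1),np.round(r[0],1),np.round(r[1],1),round(r[2],2))
    v,u=np.nonzero(m);q=np.array([ray(n,a,bb,98,c)[:2] for a,bb in zip(u,v)],np.float32);r=cv2.minAreaRect(q);print("  rays",np.round(r[0],1),np.round(r[1],1),round(r[2],2))
f=np.load("t2.npz");im,P=f["im"],f["P"];h=cv2.cvtColor(im,cv2.COLOR_RGB2HSV)
g=(h[...,0]>40)&(h[...,0]<80)&(h[...,1]>90)&(P[...,2]>140)&(P[...,0]<600)
v,u=np.nonzero(g);c=get_calibration("top");q=np.array([ray("top",a,b,177-.8,c)[:2] for a,b in zip(u,v)]);print("caps now",len(q),q.mean(0).round(1),(np.linalg.eigh(np.cov(q.T))[1][:,1]).round(3),"expected",(np.array([390.5,261.4])+84*np.array([np.cos(.0967),np.sin(.0967)])).round(1), np.nanmedian(P[g],0).round(1))
a=cv2.resize(im[150:220,180:280,::-1],None,fx=7,fy=7,interpolation=cv2.INTER_CUBIC);cv2.imwrite("pics/c2.png",np.clip(a*1.6,0,255).astype(np.uint8))
E
```

```text
top head top 768 98.5 [620.4 284.8] [100.   74.3] 5.3
  rays [620.2 284.1] [98.9 73.9] 4.95
scene head top 837 98.2 [617.3 286.6] [99.4 75.8] 6.71
  rays [614.4 287.5] [102.9  77.7] 6.28
caps now 97 [475.  267.3] [-0.995 -0.097] expected [474.1 269.5] [475.2 267.8 174.5]
```

View pics/c2.png

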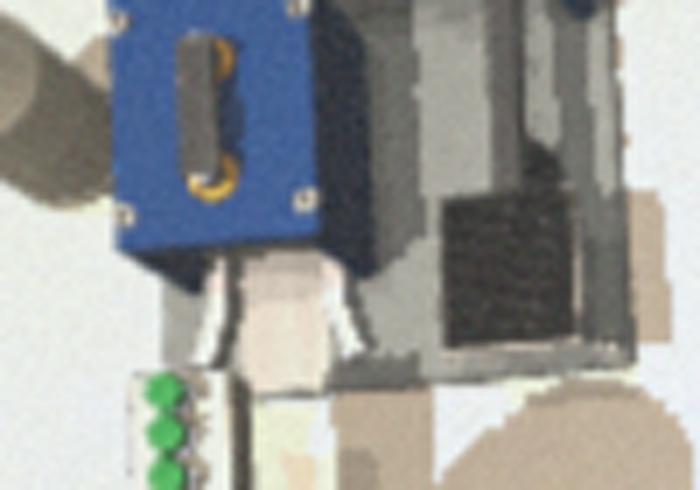

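The crop shows the rail tips at (205,360) and (352,352) and the rails at the head at (222,262) and (328,265). The carrier is parallel to the guide. I'll ray-cast the rails.

```bash
python3 - <<'E'
from h import *
q=lambda a,b,z=24:ray("top",180+a/7-.43,150+b/7-.43,z).round(1)
for a,b in [(205,360),(352,352),(222,262),(328,265)]: print(q(a,b))
print("mids",(q(205,360)+q(352,352))/2,(q(222,262)+q(328,265))/2,"floor front",q(248,393,10),q(328,388,10))
f=np.load("t2.npz")["im"].astype(int)
for v in (192,195,198,200): print(v,f[v,200:240].mean(1).astype(int))
g=np.load("scene0.npz");im,P=g["im"],g["P"]
m=(P[...,2]>19)&(P[...,2]<28)&(P[...,0]>520)&(P[...,0]<580)&(P[...,1]>225)&(P[...,1]<325)&(im.mean(2)>120)
p=P[m];print(len(p))
for lo in (535,545,555,565):
    k=(p[:,0]>lo)&(p[:,0]<lo+10);L=p[k&(p[:,1]>277)];Rr=p[k&(p[:,1]<277)];print(lo,L.mean(0).round(1),len(L),Rr.mean(0).round(1),len(Rr))
E
```

```text
[539.8 305.2  24. ]
[543.3 247.8  24. ]
[578.8 300.8  24. ]
[577.8 258.9  24. ]
mids [541.55 276.5   24.  ] [578.3  279.85  24.  ] floor front [529.  291.8  10. ] [531.2 260.2  10. ]
192 [147 147 146 113 103 100  95  84  87 109 142 145  80  50  76 116 125 125
 124 125 126 128 122 123 132 135 146 149 147  78  59  74  99 104 103 102
 102 103 106 103]
195 [147 146 147 120 108 102 101 102 102 137 149 143  79  55  82 131 138 135
 137 137 139 141 136 138 137 137 139 143 147 143  83  67  79 103 107 105
 105 105 105 103]
198 [147 146 146 114 104 103 103 104 129 144 146  83  51  68 121 137 136 136
 137 138 139 139 140 137 137 138 142 113 127 146 145  93  62  77 101 106
 103 107 103 106]
200 [148 147 144 109 100 105 104 116 144 148 120  65  60 100 125 136 138 137
 138 138 140 140 139 140 140 141 140 113 108 139 109  92  80  93 102  87
 101 105  85  81]
137
535 [539.6 307.1  23.8] 18 [542.2 249.3  23.7] 7
545 [550.  305.2  23.6] 15 [550.  253.   22.9] 23
555 [560.1 303.1  23.5] 17 [560.6 256.9  22.9] 19
565 [569.1 303.8  23.6] 13 [570.  258.5  23.7] 13
```

```bash
python3 -m creep '{"translation":[[0,0.2,-3],[0,0.2,-6],[0,0.2,-9],[0,0.2,-11],[0,0.2,-11.7],[0,0.2,-11.7],[0,0.2,-11.7],[0,0.2,-11.7]],"delta_rot":[[0,0,0],[0,0,0],[0,0,0],[0,0,0],[0,0,0],[0,0,0],[0,0,0],[0,0,0]],"hand":[0.8,0.8,0.8,0.8,0.8,0.8,0.8,0.8]}'
python3 -m creep '{"translation":[[1,0.1,0],[2,0.19,0],[3,0.29,0],[3.5,0.34,0],[4,0.38,0],[4.5,0.43,0],[4.5,0.43,0],[4.5,0.43,0]],"delta_rot":[[0,0,0],[0,0,0],[0,0,0],[0,0,0],[0,0,0],[0,0,0],[0,0,0],[0,0,0]],"hand":[0.8,0.8,0.8,0.8,0.8,0.8,0.8,0.8]}'
python3 - <<'E'
from h import *
im,P=cloud("scene");im2,_=cloud("top")
a=cv2.resize(im[200:310,160:300,::-1],(700,550),interpolation=cv2.INTER_CUBIC);cv2.imwrite("pics/s3.png",np.clip(a*1.3,0,255).astype(np.uint8))
E
```

```text
clock: 8.25
position: [391.2, 264.2, 40.1]
ee_rot: [-0.048, 0.999, 0.001, 0.001]
contact_force: [-0.3, -1.2, -2.2]
gripper_width: 11.2
grasp_force: 58.5
clock: 9.25
position: [435.6, 267.9, 39.2]
ee_rot: [-0.048, 0.999, -0.0, -0.0]
contact_force: [-0.2, 0.1, -2.3]
gripper_width: 11.1
grasp_force: 58.6
```

View pics/s3.png

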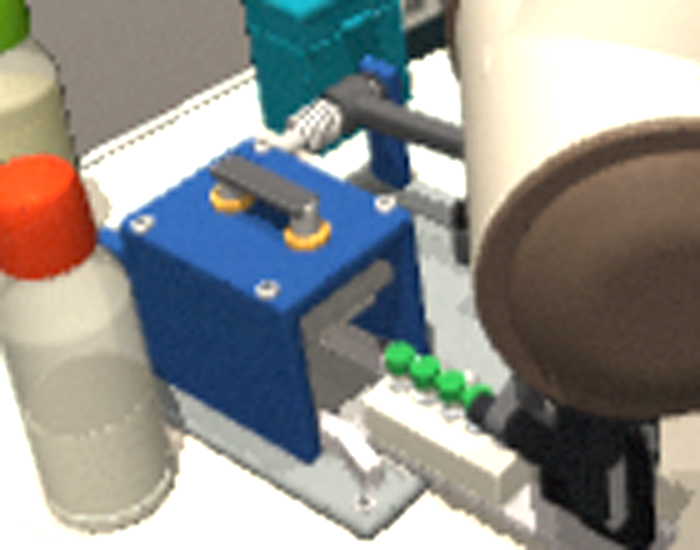

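The scene view shows the carrier's front (400,390) entering the flared mouth between the rails, caps all on. I'll feed on, watching the force.

```bash
Z='x'; python3 -m creep '{"translation":[[0.5,0.05,0],[1,0.1,0],[1.5,0.14,0],[2,0.19,0],[2.5,0.24,0],[3,0.29,0],[3,0.29,0],[3,0.29,0]],"delta_rot":[[0,0,0],[0,0,0],[0,0,0],[0,0,0],[0,0,0],[0,0,0],[0,0,0],[0,0,0]],"hand":[0.8,0.8,0.8,0.8,0.8,0.8,0.8,0.8]}'
```

```text
clock: 10.35
position: [465.7, 270.8, 39.2]
ee_rot: [-0.048, 0.999, -0.0, -0.0]
contact_force: [0.4, -0.1, -1.8]
gripper_width: 10.6
grasp_force: 58.6
```

```bash
python3 -m creep '{"translation":[[0.7,0.07,0],[1.4,0.13,0],[2.1,0.2,0],[2.8,0.27,-0.1],[3.4,0.33,-0.2],[4,0.39,-0.2],[4.5,0.43,-0.2],[4.5,0.43,-0.2]],"delta_rot":[[0,0,0],[0,0,0],[0,0,0],[0,0,0],[0,0,0],[0,0,0],[0,0,0],[0,0,0]],"hand":[0.8,0.8,0.8,0.8,0.8,0.8,0.8,0.8]}'
```

```text
clock: 11.35
position: [511.2, 275.3, 37.3]
ee_rot: [-0.047, 0.999, 0.0, 0.0]
contact_force: [-1.2, -1.1, -1.9]
gripper_width: 11.3
grasp_force: 58.6
```

```bash
python3 -m creep '{"translation":[[0.3,0.03,0],[0.6,0.06,0],[0.9,0.09,0],[1.2,0.12,0],[1.5,0.14,0],[1.5,0.14,0]],"delta_rot":[[0,0,0],[0,0,0],[0,0,0],[0,0,0],[0,0,0],[0,0,0]],"hand":[0.8,0.8,0.8,0.8,0.8,0.8]}'
```

```text
clock: 12.1
position: [526.1, 276.7, 37.3]
ee_rot: [-0.047, 0.999, 0.0, 0.0]
contact_force: [-0.7, -0.0, -2.6]
gripper_width: 11.1
grasp_force: 58.6
```

```bash
python3 -m creep '{"translation":[[0.1,0.01,-0.05],[0.2,0.02,-0.05],[0.3,0.03,-0.05],[0.4,0.04,-0.05],[0.4,0.04,-0.05]],"delta_rot":[[0,0,0],[0,0,0],[0,0,0],[0,0,0],[0,0,0]],"hand":[0.8,0.8,0.8,0.8,0.8]}'
```

```text
clock: 12.72
position: [527.1, 276.2, 36.8]
ee_rot: [-0.048, 0.999, -0.001, -0.002]
contact_force: [-9.6, -0.4, 4.0]
gripper_width: 11.3
grasp_force: 59.6
```

```bash
python3 -m creep '{"translation":[[0.1,0.01,0],[0.1,0.01,0],[0,0,0],[0,0,0],[0,0,0],[0,0,0],[0,0,0]],"delta_rot":[[0,0,0],[0,0,0],[0,0,0],[0,0,0],[0,0,0],[0,0,0],[0,0,0]],"hand":[0.8,0.8,0.8,2,4,5,5]}'
python3 -m creep '{"translation":[[0,0,1],[0,0,3],[0,0,6],[0,0,9],[0,0,12],[0,0,13],[0,0,13],[0,0,13]],"delta_rot":[[0,0,0],[0,0,0],[0,0,0],[0,0,0],[0,0,0],[0,0,0],[0,0,0],[0,0,0]],"hand":[5,5,5,5,5,0,0,0]}'
python3 - <<'E'
from h import *
im,P=cloud("scene");np.savez("s4.npz",im=im,P=P)
h=cv2.cvtColor(im,cv2.COLOR_RGB2HSV);g=(h[...,0]>40)&(h[...,0]<80)&(h[...,1]>90)&(P[...,2]>30)&(P[...,2]<75)&(P[...,1]>200)&(P[...,0]>450);print("green",g.sum(),np.nanmedian(P[g],0) if g.any() else "")
k=(h[...,2]<50)&(P[...,2]>55)&(P[...,2]<80)&(abs(P[...,0]-527)<50)&(abs(P[...,1]-277)<30);print("fin",k.sum(),np.nanmedian(P[k],0),np.nanmin(P[k],0),np.nanmax(P[k],0))
print(read_state()["position"])
a=cv2.resize(im[200:310,160:300,::-1],(700,550),interpolation=cv2.INTER_CUBIC);cv2.imwrite("pics/s4.png",np.clip(a*1.3,0,255).astype(np.uint8))
E
```

```text
clock: 13.6
position: [530.1, 277.1, 36.8]
ee_rot: [-0.047, 0.999, 0.0, 0.0]
contact_force: [-0.1, 0.2, 0.0]
gripper_width: 50.3
grasp_force: 0.0
clock: 14.6
position: [529.1, 276.5, 165.3]
ee_rot: [-0.047, 0.999, -0.001, -0.001]
contact_force: [0.4, -0.2, -0.6]
gripper_width: -0.1
grasp_force: 0.0
green 20 [577.2503939  282.72146226  53.5650192 ]
fin 130 [522.71796617 279.86284449  66.93159901] [509.16141198 270.281921    55.22418196] [541.81029888 283.90193544  72.77723072]
[529.14191189 276.55952577 165.24715271]
```

View pics/s4.png

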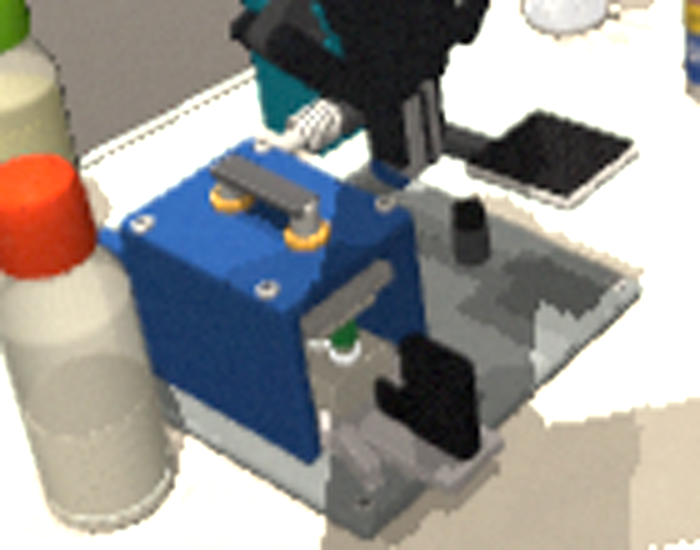

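The scene view shows the carrier seated in the guide, fin at (430,395) in front of the head, first cap under the plate, and the pad clear at (560,155). I'll check the pad position in this view.

```bash
python3 - <<'E'
from h import *
f=np.load("s4.npz");im,P=f["im"],f["P"]
k=(im.max(2)<70)&(P[...,2]>88)&(P[...,2]<108)&(P[...,0]>500)&(P[...,0]<600)&(P[...,1]>130)&(P[...,1]<215)
p=P[k];r=cv2.minAreaRect(p[:,:2].astype(np.float32));print(len(p),r,np.median(p,0))
E
```

```text
300 ((560.6445922851562, 176.48614501953125), (57.52231979370117, 44.766441345214844), 5.734853267669678) [557.24752482 178.85458147  98.60491636]
```

```bash
python3 -m creep '{"translation":[[1,-4,0],[2,-8,0],[2.9,-10.25,0],[2.9,-10.25,-2],[2.9,-10.25,-4],[2.9,-10.25,-5.5],[2.9,-10.25,-6],[2.9,-10.25,-6]],"delta_rot":[[0,0,0],[0,0,0],[0,0,0],[0,0,0],[0,0,0],[0,0,0],[0,0,0],[0,0,0]],"hand":[0,0,0,0,0,0,0,0]}'
python3 -m creep '{"translation":[[0,0,-0.5],[0,0,-1],[0,0,-1.5],[0,0,-2],[0,0,-2.5],[0,0,-2.5]],"delta_rot":[[0,0,0],[0,0,0],[0,0,0],[0,0,0],[0,0,0],[0,0,0]],"hand":[0,0,0,0,0,0]}'
```

```text
clock: 15.65
position: [558.8, 174.7, 106.5]
ee_rot: [-0.048, 0.999, -0.0, -0.0]
contact_force: [-0.5, 0.3, -0.1]
gripper_width: -0.2
grasp_force: 0.0
clock: 16.4
position: [558.1, 174.4, 81.7]
ee_rot: [-0.048, 0.999, -0.0, -0.001]
contact_force: [-4.7, 1.0, 6.6]
gripper_width: 0.2
grasp_force: 3.3
```

```bash
python3 -m creep '{"translation":[[0,0,-0.4],[0,0,-0.8],[0,0,-1.2],[0,0,-1.6],[0,0,-2],[0,0,-2.3],[0,0,-2.5],[0,0,-2.5]],"delta_rot":[[0,0,0],[0,0,0],[0,0,0],[0,0,0],[0,0,0],[0,0,0],[0,0,0],[0,0,0]],"hand":[0,0,0,0,0,0,0,0]}'
```

```text
clock: 17.4
position: [558.3, 174.4, 59.4]
ee_rot: [-0.048, 0.999, -0.0, -0.0]
contact_force: [-7.6, -0.1, 17.7]
gripper_width: -0.3
grasp_force: 9.8
```

```bash
python3 -m creep '{"translation":[[0,0,-0.3],[0,0,-0.6],[0,0,-0.6],[0,0,-0.6],[0,0,-0.6],[0,0,-0.6],[0,0,-0.6],[0,0,-0.6]],"delta_rot":[[0,0,0],[0,0,0],[0,0,0],[0,0,0],[0,0,0],[0,0,0],[0,0,0],[0,0,0]],"hand":[0,0,0,0,0,0,0,0]}'
python3 -m creep '{"translation":[[0,0,0],[0,0,0],[0,0,0],[0,0,0],[0,0,0],[0,0,0]],"delta_rot":[[0,0,0],[0,0,0],[0,0,0],[0,0,0],[0,0,0],[0,0,0]],"hand":[0,0,0,0,0,0]}'
```

```text
clock: 18.4
position: [558.5, 174.5, 58.3]
ee_rot: [-0.049, 0.999, -0.001, 0.001]
contact_force: [-19.2, -0.9, 43.0]
gripper_width: 0.3
grasp_force: 23.0
clock: 19.15
position: [558.5, 174.5, 58.3]
ee_rot: [-0.049, 0.999, -0.001, 0.001]
contact_force: [-19.1, -2.4, 42.9]
gripper_width: 0.4
grasp_force: 23.0
```

```bash
python3 -m creep '{"translation":[[0,0,0.5],[0,0,1],[0,0,1.8],[0,0,2.6],[0,0,3.6],[0,0,4.6],[0,0,6],[0,0,8]],"delta_rot":[[0,0,0],[0,0,0],[0,0,0],[0,0,0],[0,0,0],[0,0,0],[0,0,0],[0,0,0]],"hand":[0,0,0,0,0,0,0,0]}'
python3 -m creep '{"translation":[[0,0,2],[0,0,3.5],[-1.5,3,3.5],[-2.9,7,3.5],[-2.9,10.2,3.5],[-3.1,10.25,3.5],[-3.1,10.25,3.5],[-3.1,10.25,3.5]],"delta_rot":[[0,0,0],[0,0,0],[0,0,0],[0,0,0],[0,0,0],[0,0,0],[0,0,0],[0,0,0]],"hand":[0,0,0,0,5,5,5,5]}'
python3 - <<'E'
from h import *
s=read_state();print(s["position"],yaw(s["ee_rot"]))
im,P=cloud("scene");np.savez("s5.npz",im=im,P=P)
k=(im.max(2)<70)&(P[...,2]>88)&(P[...,2]<108)&(P[...,0]>500)&(P[...,0]<600)&(P[...,1]>130)&(P[...,1]<215);print("pad",k.sum(),np.median(P[k],0))
h=cv2.cvtColor(im,cv2.COLOR_RGB2HSV);g=(h[...,0]>40)&(h[...,0]<80)&(h[...,1]>90)&(P[...,2]>30)&(P[...,2]<75)&(P[...,1]>200)&(P[...,0]>450);print("green",g.sum(),np.nanmedian(P[g],0) if g.any() else "")
k=(h[...,2]<50)&(P[...,2]>55)&(P[...,2]<80)&(abs(P[...,0]-527)<50)&(abs(P[...,1]-277)<30);print("fin",k.sum(),np.nanmin(P[k],0),np.nanmax(P[k],0))
E
```

```text
clock: 20.15
position: [558.1, 174.2, 130.4]
ee_rot: [-0.047, 0.999, -0.0, -0.001]
contact_force: [0.2, 0.3, 0.3]
gripper_width: -0.1
grasp_force: 0.0
clock: 21.15
position: [527.8, 276.1, 165.7]
ee_rot: [-0.047, 0.999, -0.0, -0.0]
contact_force: [1.0, -1.3, -0.8]
gripper_width: 50.2
grasp_force: 0.0
[527.77226209 276.12347052 165.71879177] 95.39189275529625
pad 299 [557.15847864 179.09852435  98.54739069]
green 32 [578.80939127 282.52440556  49.09894937]
fin 131 [508.91492454 269.72498947  55.85958298] [542.14573489 283.75558612  71.41809047]
```

```bash
python3 -m creep '{"translation":[[0,0.05,-3],[0,0.05,-6],[0,0.05,-9],[0,0.05,-11],[0,0.05,-12.3],[0,0.05,-12.8],[0,0.05,-12.8],[0,0.05,-12.8]],"delta_rot":[[0,0,0],[0,0,0],[0,0,0],[0,0,0],[0,0,0],[0,0,0],[0,0,0],[0,0,0]],"hand":[5,5,5,5,5,5,5,5]}'
python3 -m creep '{"translation":[[0,0,0],[0,0,0],[0,0,0],[0,0,0],[0,0,0],[0,0,0]],"delta_rot":[[0,0,0],[0,0,0],[0,0,0],[0,0,0],[0,0,0],[0,0,0]],"hand":[3,0.8,0.8,0.8,0.8,0.8]}'
python3 -m creep '{"translation":[[-0.5,-0.05,0.05],[-1.2,-0.12,0.1],[-2,-0.19,0.1],[-3,-0.29,0.1],[-4,-0.39,0.1],[-5,-0.48,0.1],[-6,-0.58,0.1],[-7,-0.67,0.1]],"delta_rot":[[0,0,0],[0,0,0],[0,0,0],[0,0,0],[0,0,0],[0,0,0],[0,0,0],[0,0,0]],"hand":[0.8,0.8,0.8,0.8,0.8,0.8,0.8,0.8]}'
```

```text
clock: 22.2
position: [528.3, 277.9, 38.7]
ee_rot: [-0.048, 0.999, 0.001, 0.001]
contact_force: [-0.9, 0.6, -0.7]
gripper_width: 50.0
grasp_force: 0.0
clock: 22.95
position: [527.9, 277.6, 38.2]
ee_rot: [-0.048, 0.999, 0.0, 0.0]
contact_force: [-1.0, -1.6, 5.1]
gripper_width: 11.3
grasp_force: 59.1
clock: 23.95
position: [456.9, 270.6, 38.7]
ee_rot: [-0.048, 0.999, -0.0, -0.0]
contact_force: [-0.2, -0.1, -2.2]
gripper_width: 11.5
grasp_force: 58.3
```

```bash
python3 -m creep '{"translation":[[-1,-0.1,0],[-2,-0.19,0],[-3,-0.29,0],[-4,-0.39,0],[-5,-0.48,0.2],[-6,-0.58,1],[-6.6,-0.63,3],[-6.6,-0.63,6]],"delta_rot":[[0,0,0],[0,0,0],[0,0,0],[0,0,0],[0,0,0],[0,0,0],[0,0,0],[0,0,0]],"hand":[0.8,0.8,0.8,0.8,0.8,0.8,0.8,0.8]}'
python3 - <<'E'
from h import *
for fn in ["top0","scene0"]:
    f=np.load(fn+".npz");im,P=f["im"],f["P"];x,y,z=P[...,0],P[...,1],P[...,2]
    m=(z>14)&(z<24)&(x>440)&(x<680)&(y<-160)&(y>-390)
    n,l,st,_=cv2.connectedComponentsWithStats(m.astype(np.uint8)); i=1+st[1:,4].argmax();p=P[l==i]
    r=cv2.minAreaRect(p[:,:2].astype(np.float32));print(fn,len(p),"wall rect",np.round(r[0],1),np.round(r[1],1),round(r[2],2),np.percentile(p,[1,99],axis=0).round(0).tolist())
    fl=(z>-2)&(z<10)&(x>520)&(x<640)&(y<-215)&(y>-275);print(" floor",np.nanmedian(z[fl]))
c=get_calibration("top")
q=[ray("top",u,v,20,c)[:2] for u,v in [(394,161),(450,163),(449,225),(393,223)]];print(np.round(q,1),np.mean(q,0))
# walls from ray edge scan: bright/dark profile
im=np.load("top0.npz")["im"].mean(2).astype(int)
for v in (175,205): print(v,im[v,386:460])
for u in (405,425): print(u,im[155:168,u],im[217:232,u])
E
```

```text
clock: 24.95
position: [390.6, 263.9, 99.3]
ee_rot: [-0.048, 0.999, -0.001, -0.001]
contact_force: [-0.1, 0.3, -2.0]
gripper_width: 10.9
grasp_force: 58.5
top0 418 wall rect [ 568.7 -275.8] [150.4 177.2] 86.94 [[479.0, -353.0, 14.0], [659.0, -198.0, 24.0]]
 floor 4.019589712683455
scene0 254 wall rect [ 567.9 -274.6] [156.2 178.4] 87.36 [[477.0, -346.0, 14.0], [657.0, -197.0, 22.0]]
 floor 4.148968610556722
[[ 655.8 -202.1]
 [ 650.8 -356.1]
 [ 479.1 -345.5]
 [ 483.4 -195.6]] [ 567.30650997 -274.8028403 ]
175 [146 142 143 142 142 145 143 136  84  97 108 127 132 133 133 132 131 133
 135 133 132 135 133 132 133 133 131 131 130 129 131 129 131 134 133 130
 129 125 127 127 127 113  80  60  64 131 139 140 140 132 100  84  85 104
 132 139 137 103 122 126 111  64  63 124 138 137 133 133 130 130 133 131
 132 134]
205 [143 144 142 144 143 144 138  83  94 105 130 134 134 133 134 135 136 136
 134 132 133 132 133 132 132 133 134 132 132 132 130 131 130 130 132 133
 134 130 129 133 134 132 129 103 134 136 138 139 102  50  32  39  82 129
 113 129 128 132 134 131 114  65  72 119 141 142 141 140 140 142 139 143
 142 140]
405 [141 141 143 141 138 115 135  84 100 128 133 133 133] [135 136 134 136 135 110 107  93 134 143 141 142 140 143 143]
425 [140 140 140 140 141 142 129 134  85  84 120 125 127] [135 135 133 134 134 134 100 128 100 135 144 143 144 144 142]
```

```bash
python3 -m creep '{"translation":[[0,0,3],[0,-2,6],[1,-6,9],[2,-11,10],[3.5,-16,10],[5,-21,10],[6.5,-26,10],[8,-31,10]],"delta_rot":[[0,0,0],[0,0,0],[0,0,-1],[0,0,-2],[0,0,-4],[0,0,-6],[0,0,-8.2],[0,0,-8.2]],"hand":[0.8,0.8,0.8,0.8,0.8,0.8,0.8,0.8]}'
python3 -m creep '{"translation":[[1.5,-5,0],[3,-10,0],[4,-15,0],[4.74,-18,0],[4.74,-19.26,0],[4.74,-19.26,0],[4.74,-19.26,0],[4.74,-19.26,0]],"delta_rot":[[0,0,0],[0,0,0],[0,0,0],[0,0,0],[0,0,0],[0,0,0],[0,0,0],[0,0,0]],"hand":[0.8,0.8,0.8,0.8,0.8,0.8,0.8,0.8]}'
python3 - <<'E'
from h import *
s=read_state();print(s["position"],yaw(s["ee_rot"])-90)
E
```

```text
clock: 25.95
position: [471.7, -47.0, 199.5]
ee_rot: [0.024, 1.0, 0.0, 0.001]
contact_force: [0.7, 1.1, -2.2]
gripper_width: 11.0
grasp_force: 58.7
clock: 26.95
position: [519.2, -237.0, 199.1]
ee_rot: [0.023, 1.0, 0.0, 0.0]
contact_force: [0.3, 0.8, -1.7]
gripper_width: 10.9
grasp_force: 58.8
[ 519.19403989 -236.96257922  199.13527915] -2.658673499641054
```

```bash
python3 -m creep '{"translation":[[-0.1,-0.2,-3],[-0.1,-0.2,-6],[-0.1,-0.2,-9],[-0.1,-0.2,-12],[-0.1,-0.2,-13.5],[-0.1,-0.2,-13.5],[-0.1,-0.2,-13.5]],"delta_rot":[[0,0,0],[0,0,0],[0,0,0],[0,0,0],[0,0,0],[0,0,0],[0,0,0]],"hand":[0.8,0.8,0.8,0.8,0.8,0.8,0.8]}'
python3 - <<'E'
from h import *
im,_=cloud("top");im2,_=cloud("scene")
a=cv2.resize(im[150:235,380:465,::-1],(400,400),interpolation=cv2.INTER_CUBIC);b=cv2.resize(im2[150:230,320:420,::-1],(400,400),interpolation=cv2.INTER_CUBIC)
cv2.imwrite("pics/t6.png",np.clip(np.hstack([a,b])*1.4,0,255).astype(np.uint8))
E
```

```text
clock: 27.82
position: [519.4, -240.2, 65.1]
ee_rot: [0.024, 1.0, -0.0, 0.001]
contact_force: [-0.5, 0.4, -3.1]
gripper_width: 11.1
grasp_force: 58.8
```

View pics/t6.png

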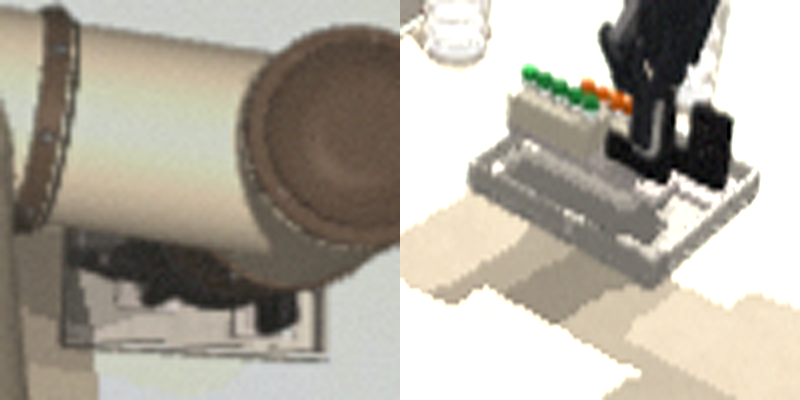

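The scene half shows the carrier (550,110) hanging over the tray's free half, parallel to the finished carrier and inside the walls. The top half is hidden by the arm. I'll lower it and let go.

```bash
python3 -m creep '{"translation":[[-0.1,0,-1],[-0.1,0,-2],[-0.1,0,-2.7],[-0.1,0,-3],[-0.1,0,-3.2],[-0.1,0,-3.35],[-0.1,0,-3.4],[-0.1,0,-3.4]],"delta_rot":[[0,0,0],[0,0,0],[0,0,0],[0,0,0],[0,0,0],[0,0,0],[0,0,0],[0,0,0]],"hand":[0.8,0.8,0.8,0.8,0.8,0.8,0.8,0.8]}'
```

```text
clock: 28.92
position: [517.0, -240.1, 32.2]
ee_rot: [0.024, 1.0, -0.0, 0.0]
contact_force: [-4.9, 2.4, 10.7]
gripper_width: 10.9
grasp_force: 61.1
```

```bash
python3 -m creep '{"translation":[[0,0,0.15],[0,0,0.15],[0,0,0.15],[0,0,0.15],[0,0,0.15],[0,0,0.15]],"delta_rot":[[0,0,0],[0,0,0],[0,0,0],[0,0,0],[0,0,0],[0,0,0]],"hand":[0.8,1.6,2.4,3,3,3]}'
python3 -m creep '{"translation":[[0,0,1],[0,0,3],[0,0,6],[0,0,10],[0,0,14],[-2,5,18],[-4,10,20],[-6,16,20]],"delta_rot":[[0,0,0],[0,0,0],[0,0,0],[0,0,0],[0,0,0],[0,0,0],[0,0,0],[0,0,0]],"hand":[3,3,3,3,3,3,3,3]}'
python3 -m creep '{"translation":[[-2,5,0],[-4,10,0],[-4,15,0],[-4,20,0],[-4,20,0],[-4,20,0]],"delta_rot":[[0,0,0],[0,0,0],[0,0,0],[0,0,0],[0,0,0],[0,0,0]],"hand":[3,3,3,3,3,3]}'
python3 - <<'E'
from h import *
im,P=cloud("top");im2,_=cloud("scene")
a=cv2.resize(im[150:235,380:465,::-1],(400,400),interpolation=cv2.INTER_CUBIC);b=cv2.resize(im2[150:310,160:440,::-1],(400,400),interpolation=cv2.INTER_CUBIC)
cv2.imwrite("pics/t7.png",np.clip(np.hstack([a,b])*1.4,0,255).astype(np.uint8))
h=cv2.cvtColor(im,cv2.COLOR_RGB2HSV);x,y,z=[P[...,i] for i in range(3)]
for n,lo,hi in (("green",40,80),("orange",3,18)):
    g=(h[...,0]>lo)&(h[...,0]<hi)&(h[...,1]>110)&(y<-200)&(y>-350)&(x>480)&(x<660)&(z>25);print(n,g.sum(),np.nanmedian(P[g],0).round(1))
E
```

```text
clock: 29.68
position: [517.2, -240.1, 31.2]
ee_rot: [0.024, 1.0, -0.0, -0.0]
contact_force: [-0.4, 0.5, -0.7]
gripper_width: 30.1
grasp_force: 0.0
clock: 30.68
position: [458.0, -79.6, 234.3]
ee_rot: [0.025, 1.0, 0.0, 0.003]
contact_force: [1.6, 1.0, 0.2]
gripper_width: 30.0
grasp_force: 0.0
clock: 31.42
position: [417.2, 119.2, 231.6]
ee_rot: [0.024, 1.0, 0.0, 0.0]
contact_force: [0.0, -0.9, -0.4]
gripper_width: 29.7
grasp_force: 0.0
green 52 [ 600.2 -244.8   44.1]
orange 94 [ 591.5 -314.    43.6]
```

View pics/t7.png

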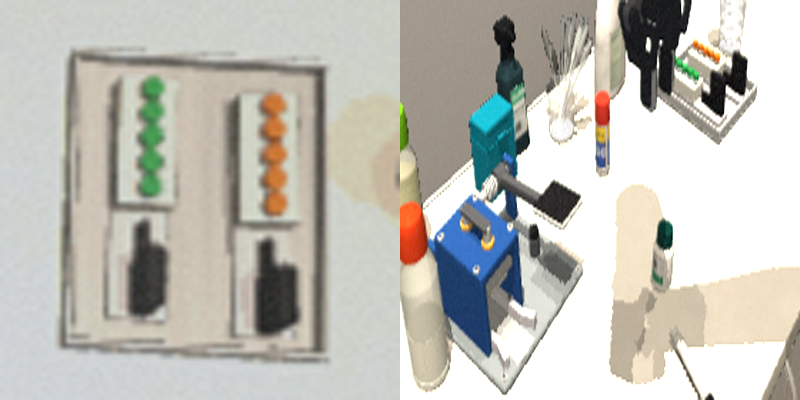

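The carrier stands upright in the tray's free half: green caps at (152,140), orange at (273,155). Cap heights match (44.1 and 43.6 mm), so the caps are on, the pedal is up and nothing else has moved.

```bash
python3 -c "from bench import job_done; print(job_done())"
```

```text
the job is handed in; nothing more can be done
None
```

The job is handed in at about 31 s of the 72 s: the caps were pressed on, the pedal is back up, and the carrier stands upright in the tray's free half, but the fingertips pushed the pedal with about 43 N while holding it on its stop.

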